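# Reload the leaning dish magazine and lock its keeper

## Task

Reload the leaning dish magazine: stack the three loose 60 mm dishes in it as one square pile, each lying flat and up against both guide rods, and press the pile fully down. Then swing the keeper all the way over the pile so that it is locked in. Leave the two small dishes where they are.

Things in the scene. Friction and masses are not known exactly. Their poses are not given: they have to be found in the camera images.
- cradle: Dish magazine: grey sheet-metal deck 112 x 84 mm on a folded stand fixed to the table, leaning 30 degrees, its low edge nearest the robot. Origin: deck's top face, on the pile axis. z: square to the deck, 30 degrees off vertical toward the low side; x up the slope; y across, to the left seen from the low side. The pile's flanks and high side are open but for the keeper.
- rod_left (a point): Top of the left (+y) of two steel guide rods, 8 mm thick, 58 mm high, square to the deck at cradle x = -26.0, y = +-21.9 mm, on the low side. A dish touching both rods has its centre on the cradle's z axis.
- rod_right (a point): Top of the right (-y) guide rod.
- pile_floor (a point): Where the centre of the pile's underside must end: cradle (0, 0, 6) mm. The pile rests on the follower, a black tray 52 mm across, 6 mm thick, sliding along cradle z with stiff friction (4 N moves it; it stays where left). It starts with its top at an unmeasured 11 to 26 mm above the deck; pressed down it stops on the deck. The top of three dishes is then at z = 48 mm.
- keeper (a joint): Steel turn-button, 14 mm wide arm 51 to 57 mm above the deck (3 mm over a fully pressed pile of three), turning about cradle z on a post. 0 rad = parked, pointing left and up the slope, 72 degrees from cradle x toward y; grows counter-clockwise seen from above; 1.885 = straight down the slope, knob over the pile; stop at 1.92. Stays where left (1 N at the knob). Starts at 0 to 0.35.
- keeper_knob (a point): Middle of the upright round black knob at the end of the keeper's arm: 14 mm across, from 57 to 75 mm above the deck; this point is 67 mm above it, 48 mm from the keeper's axis.
- keeper_pivot (a point): On the keeper's turning axis, at cradle (50, 0, 50.5) mm, on top of its post.
- dish_a: Plain covered culture dish, empty, clear-white plastic, closed as one rigid disc 60 mm across and 14 mm high; one of three alike. Origin: centre of its underside, z up through its cover. Lies on the table at the start. About 30 g.
- dish_b: Plain covered culture dish, empty, clear-white plastic, closed as one rigid disc 60 mm across and 14 mm high; one of three alike. Origin: centre of its underside, z up through its cover. Lies on the table at the start. About 30 g.
- dish_c: Plain covered culture dish, empty, clear-white plastic, closed as one rigid disc 60 mm across and 14 mm high; one of three alike. Origin: centre of its underside, z up through its cover. Lies on the table at the start. About 30 g.
- small_dish_a: Small covered culture dish, 39 mm across and 11 mm high, a bystander to be left where it lies. Origin: centre of its underside.
- small_dish_b: Small covered culture dish, 39 mm across and 11 mm high, a bystander to be left where it lies. Origin: centre of its underside.
There are look-alikes about, which are no part of the job. Leave any turquoise look-alike of the dish_c alone.

How it is judged:
By the outcome, as a careful person would: the job done as asked, in the order asked, and still so for the second after the job is handed in, with the robot touching nothing.
It also fails if it takes over 72 s, if anything falls off the work surface, if the arm or the gripper's body presses on something with over 40 N, if the wrist force passes 120 N, or if a joint passes its speed limit or range.

## Robot

A 6-joint arm with a two-finger parallel gripper is mounted at the origin on a cart in front of the work surface, level with it; the furniture and walls round the work are solid. World frame = base frame: x ahead of the robot, y to its left, z up, the work surface at z = 0. Lengths are in m, angles in degrees, forces in N, time in s.
With the tool pointing down it reaches from about 0.275 to 0.85 m from the base axis. Payload 5.2 kg.
Tool frame: the origin (TCP) lies midway between the tips of the shut fingers; the grasp point (between the pads) lies 19 mm behind it; z points along the fingers, y is the line along which they close (so a half turn about z gives the same grasp; the last joint's range is limited). The gripper opens to 85 mm and grips with 20 to 120 N. Pads are 22 mm wide; open, the fingers measure 114 mm over their backs; the gripper's body (76 mm by 85 mm) begins 54 mm behind the grasp point. The pads swing forward as they close: fully open they stand 13 mm farther back than shut.
Start: joints at [-87.651, 14.817, 87.949, -0, 77.235, -11.62], TCP at [0.133, -0.534, 0.211] pointing down, gripper open.
Joint ranges: [-179.93, 179.93], [-52.35, 119.4], [10.71, 147.94], [-69.91, 249.91], [12.55, 155.21], [-178.61, 178.61]. Speed limits (degrees/s): [147.25, 147.25, 180, 180, 180, 180].

## Interface

Orientations are given as a 3x3 rotation matrix whose columns are the frame's x, y, z axes.
In Python, from plant import get_obs, cams, robot gives the robot as it stands.
- The arm moves only by the tool drive_tool, never from a script. Its argument "commands" is a list of rows, each a list of 5 numbers: the closure, from 0 (fully open) to 1 (shut), then the shift along the tool's x, y, z in mm, then the turn about the tool's z in rad. A call has 1 to 20 rows; each row is the pose to reach, as a shift and turn from the pose commanded when the call began, along the tool's axes at that moment; what a row does not reach only later rows make up. A row lasts 1/8 s, in which the tool goes at most 62.5 mm and 10.7 degrees, less where a joint would pass 70% of its speed; a pose out of reach is approached as far as the arm can. A call with a gripper value outside its range is refused whole. The fingers move at their own pace and stop on an object; "grip_force" is the grip in N (left out, the last holds). Time passes only in rows, so rows that repeat a pose let the fingers close. It gives the time, the measured TCP pose, the force, the opening and the grip force at its end, in the units of the state.
- get_obs(): the state, without advancing time (a new reading comes with each control period).
- cams.grab_frame(name): name is "side" or "top" or "wrist"; returns the picture (400x640x3 uint8, red, green, blue); there is no depth.
- cams.calibration(name): a dict with "intrinsics" (3x3 intrinsics, pixels), "dist_coeffs" ([k1, k2, p1, p2, k3] as OpenCV has them; the pictures are not rectified), "rvec" (rotation vector, rad) and "tvec" (3), from world to camera coordinates, as OpenCV has them. Camera axes: x right, y down, z forward; pixel columns grow to the right and rows downward; lengths in m; the calibration is good to about 2 mm. A picture is of the moment at which its call begins: read the wrist's pose just before it. calibration takes no time and is no camera call; for the wrist camera it gives the pose at the moment of the call.
- robot.close_job(): hands the job in; it is judged then, once.
The state is a dict: "t": time; "joint_pos": joint angles; "joint_velocities": joint speeds; "joint_torque": joint torques, N m; "eef_pos": TCP position; "ee_rot": TCP orientation; "contact_force": force on the tool from outside, world axes, zero at the start; "wrist_torque": the same for the moment, N m; "gripper_width": opening from 0.0 (shut) to 1.0 (fully open); "grip_force": force on a finger pad.
Only numpy, scipy, OpenCV 4.12 (cv2) and the standard library are available. Lean on these libraries where they do the work, as an engineer would, in place of code of your own. Each camera call takes 0.05 s, during which the arm holds its last target. There are 200 camera calls.

## Working session

There is one attempt and no reset: what is moved stays moved. The work goes in short steps, Python scripts to look and compute and a tool call to move; the robot and the scene stay as the last step left them, time stands still between calls to the robot, and variables do not carry over. Pictures are saved under pics/ and viewed, at most 10 in all, crops included, and the job is handed in when it is done.

Besides the shell and the picture viewer there is one more tool, called after "Call:" as name([rows], argument=value, ...), one row to a line, values as JSON. drive_tool: Moves the arm, as the interface text tells. Its arguments: {"type":"object","properties":{"commands":{"type":"array","items":{"type":"array","items":{"type":"number"}}},"grip_force":{"type":"number"}},"required":["commands"]}

```bash
mkdir -p pics; ls
python3 - <<'E'
from plant import get_obs,cams,robot
import cv2
for n in("side","top"):
    cv2.imwrite(f"pics/{n}0.png",cams.grab_frame(n)[:,:,::-1])
    c=cams.calibration(n);print(n,c)
o=get_obs();print(o)
E
```

```text
pics
side {'intrinsics': array([[456.86872928,   0.        , 323.37526128],
       [  0.        , 456.86872928, 192.72268057],
       [  0.        ,   0.        ,   1.        ]]), 'dist_coeffs': array([-0.00194995,  0.        ,  0.        ,  0.        ,  0.        ]), 'rvec': array([ 1.99515518,  1.19900139, -0.5932929 ]), 'tvec': array([-0.22401773, -0.23794516,  1.51975074])}
top {'intrinsics': array([[510.24139322,   0.        , 320.23973161],
       [  0.        , 510.24139322, 199.03309222],
       [  0.        ,   0.        ,   1.        ]]), 'dist_coeffs': array([-0.03412365,  0.        ,  0.        ,  0.        ,  0.        ]), 'rvec': array([ 2.13772734, -2.15841462,  0.12440442]), 'tvec': array([-0.02965919,  0.57733773,  1.31938316])}
{'t': 0.1, 'joint_pos': array([-8.76514861e+01,  1.48548943e+01,  8.80029154e+01,  2.86415775e-04,
        7.72328704e+01, -1.16201759e+01]), 'joint_velocities': array([ 0.01731876, -0.19362399, -0.20272773,  0.04066844, -0.01375042,
        0.05420662]), 'joint_torque': array([ 2.77072191e-03, -4.46971321e+01, -2.91248935e+01, -2.68000877e-04,
        6.25056768e-03,  2.54649166e-06]), 'eef_pos': array([ 0.1327645 , -0.53324341,  0.20977286]), 'ee_rot': array([[ 9.70428061e-01,  2.41390503e-01, -5.99829044e-05],
       [ 2.41390293e-01, -9.70426826e-01,  1.58153423e-03],
       [ 3.23558324e-04, -1.54924449e-03, -9.99998748e-01]]), 'contact_force': array([-0.70029449,  0.28144587, -0.62536472]), 'wrist_torque': array([ 0.0040509 , -0.00100347,  0.00718012]), 'grip_force': 0.0, 'gripper_width': 0.9969994530123242}
```

View pics/side0.png

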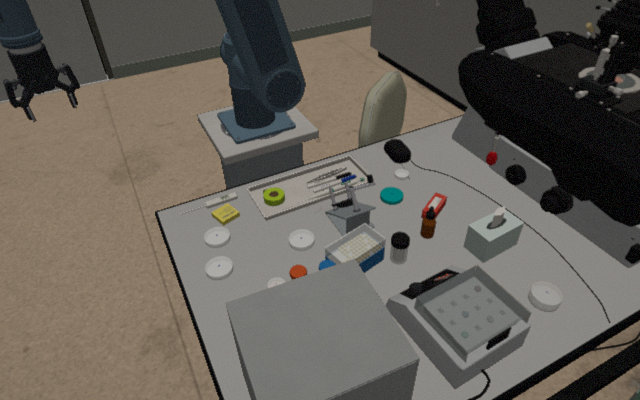

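View pics/top0.png

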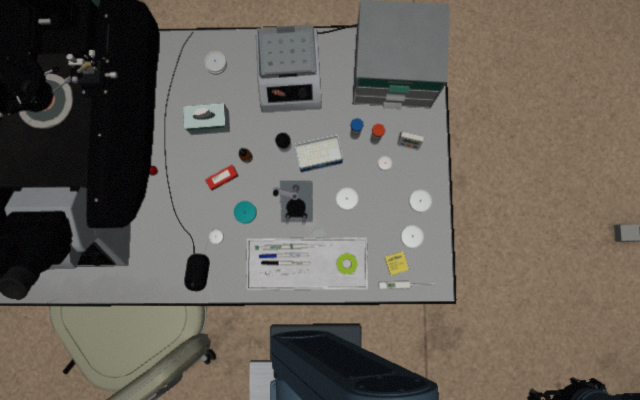

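```bash
cat > h.py <<'E'
import numpy as np,cv2
from plant import get_obs,cams,robot
C={}
def cal(n):
    if n not in C or n=="wrist": C[n]=cams.calibration(n)
    return C[n]
def ray(n,uv,c=None):
    c=c or cal(n);R=cv2.Rodrigues(c['rvec'])[0]
    p=cv2.undistortPoints(np.array([[uv]],float),c['intrinsics'],c['dist_coeffs'])[0,0]
    return -R.T@c['tvec'],R.T@np.array([*p,1])
def px2w(n,uv,z,c=None):
    o,d=ray(n,uv,c);return o+d*(z-o[2])/d[2]
def w2px(n,P,c=None):
    c=c or cal(n);return cv2.projectPoints(np.array(P,float).reshape(-1,1,3),c['rvec'],c['tvec'],c['intrinsics'],c['dist_coeffs'])[0][:,0]
def tri(obs):
    A=0;b=0
    for n,uv in obs:
        o,d=ray(n,uv);d/=np.linalg.norm(d);M=np.eye(3)-np.outer(d,d);A=A+M;b=b+M@o
    return np.linalg.solve(A,b)
E
python3 - <<'E'
from h import *
t=cv2.imread("pics/top0.png");s=cv2.imread("pics/side0.png")
for n,uv in dict(near=(347,198),right=(420,201),low=(412,237),far=(215,62),turq=(245,212),sm1=(385,163),sm2=(216,237),cr=(296,200)).items(): print(n,px2w("top",uv,.014).round(3))
cr=lambda im,u,v,w,h,k:cv2.resize(im[v-h//2:v+h//2,u-w//2:u+w//2],None,fx=k,fy=k,interpolation=2)
a=cr(t,296,200,50,50,8);b=cr(s,350,206,50,50,8)
row2=[cr(t,u,v,32,32,6) for u,v in((347,198),(420,201),(412,237),(215,62))]
row2=np.hstack(row2);row2=cv2.resize(row2,(800,200))
cv2.imwrite("pics/m1.png",np.vstack([np.hstack([a,b]),row2]))
E
```

```text
near [ 0.582 -0.107  0.014]
right [ 0.572 -0.304  0.014]
low [ 0.475 -0.279  0.014]
far [0.973 0.259 0.014]
turq [0.547 0.169 0.014]
sm1 [ 0.677 -0.212  0.014]
sm2 [0.48  0.246 0.014]
cr [0.578 0.031 0.014]
```

View pics/m1.png

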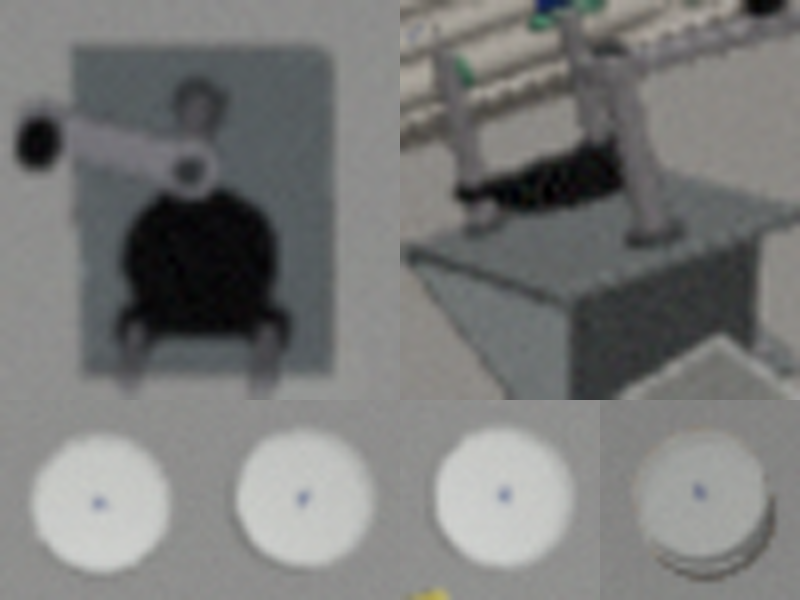

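Candidates for the dishes: (347,198), (420,201), (412,237) – plain white 60 mm, chosen. Rejected: (215,62) grey, taller and out of reach; (245,212) turquoise; small ones at (385,163) and (216,237). The crop confirms the three, and also shows the cradle with its black tray and keeper pointing left at (276,192). Next, a near look at the cradle.

```bash
cat >> h.py <<'E'
def go(P,yaw=None):
    "shift (mm) in tool axes and turn (rad) to TCP P with tool x at world yaw"
    o=get_obs();R=o['ee_rot'];d=R.T@(np.array(P)-o['eef_pos'])*1000
    t=0
    if yaw is not None:
        cur=np.arctan2(R[1,0],R[0,0]);t=cur-yaw;t=(t+np.pi)%(2*np.pi)-np.pi
    return d.round(1),round(t,3)
E
python3 -c "
from h import *
print(go((.48,.03,.32),0.))"
```

```text
(array([ 473. , -462.9, -109.4]), np.float64(0.244))
```

Call:
drive_tool([
  [0,473,-463,-109,0.244],
  [0,473,-463,-109,0.244],
  [0,473,-463,-109,0.244],
  [0,473,-463,-109,0.244],
  [0,473,-463,-109,0.244],
  [0,473,-463,-109,0.244],
  [0,473,-463,-109,0.244],
  [0,473,-463,-109,0.244],
  [0,473,-463,-109,0.244],
  [0,473,-463,-109,0.244],
  [0,473,-463,-109,0.244],
  [0,473,-463,-109,0.244],
  [0,473,-463,-109,0.244],
])

```text
t: 1.72
eef_pos: [0.4795, 0.0296, 0.3189]
ee_rot: [[1.0, 0.001, -0.002], [0.001, -1.0, -0.0], [-0.002, 0.0, -1.0]]
contact_force: [0.2, -0.7, -0.0]
gripper_width: 0.999
grip_force: 0.0
```

Run:
```python
from h import *
import pickle
c=cams.calibration("wrist");im=cams.grab_frame("wrist");o=get_obs()
print(o['t'],o['eef_pos'],o['joint_velocities'].round(2))
pickle.dump(c,open("w1.pkl","wb"));cv2.imwrite("pics/w1.png",im[:,:,::-1])
```

```text
1.775 [0.47936175 0.02907554 0.31898456] [-1.05 -0.44  0.01  0.11  0.03  0.25]
```

View pics/w1.png

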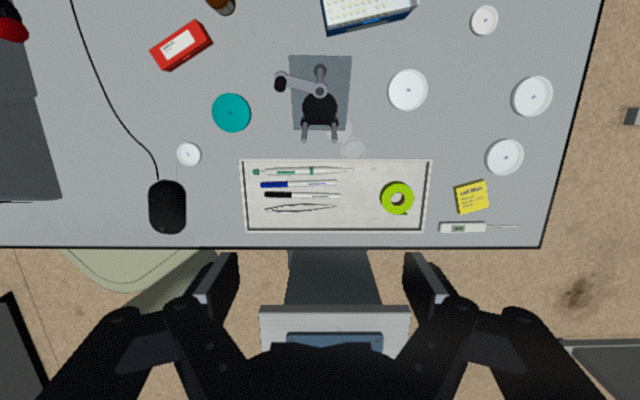

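The wrist image shows the magazine at (320,95), dishes at (408,90), (532,96), (505,157), turquoise (231,113), and small dishes at (484,20) and (188,154). There is also a faint clear disc at (352,149). I'll enlarge the magazine.

Run:
```python
from h import *
im=cv2.imread("pics/w1.png");s=cv2.imread("pics/side0.png")
a=cv2.resize(im[48:148,270:355],None,fx=6,fy=6,interpolation=2)
b=cv2.resize(s[172:240,318:382],(300,319),interpolation=2)   # x4.69
b=np.vstack([b,np.zeros((281,300,3),np.uint8)])[:, :290]
cv2.imwrite("pics/m2.png",np.hstack([a,b]))
```

```text
(no output)
```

View pics/m2.png

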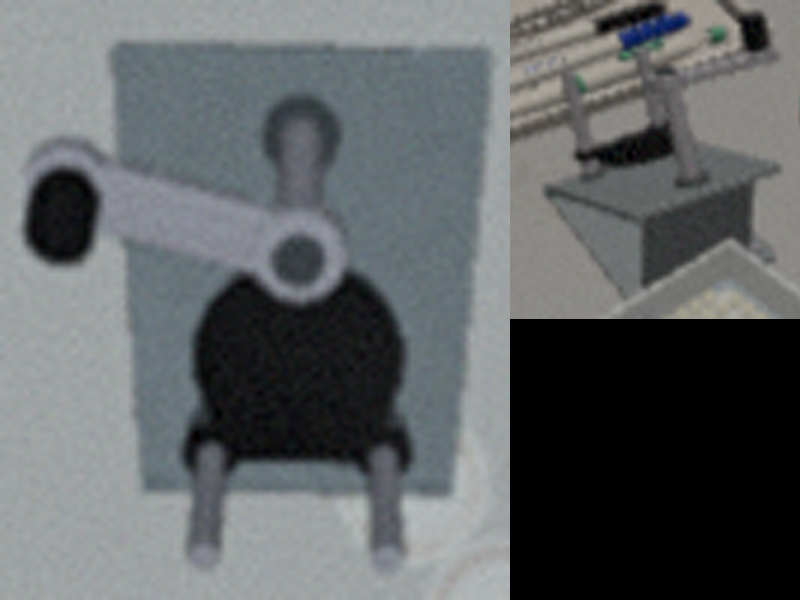

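```bash
cat > fit.py <<'E'
from h import *
import pickle
from scipy.optimize import least_squares
cw=pickle.load(open("w1.pkl","rb"))
def F(p):
    x,y,z,yaw=p[:4];c,s=np.cos(np.pi/6),np.sin(np.pi/6);cy,sy=np.cos(yaw),np.sin(yaw)
    X=np.array([c*cy,c*sy,s]);Y=np.array([-sy,cy,0]);return np.array([X,Y,np.cross(X,Y)]).T,np.array([x,y,z])
if __name__=="__main__":
    w=[(113,44),(490,48),(450,493),(145,491),(205,553),(388,556),(299,258),(62,216)]
    w=[(270+(a+.5)/6-.5,48+(b+.5)/6-.5) for a,b in w]
    s=[(133,218),(36,190),(268,170),(60,72),(130,52),(165,75),(245,35)]
    s=[(318+a/4.6875,172+b/4.6875) for a,b in s]
    def pts(p):
        R,t=F(p);k,dx=p[4:6];a=k+np.radians(72)
        D=lambda i,j:(dx+i*.056,j*.042,0)
        rl,rr=(-.026,.0219,.058),(-.026,-.0219,.058);pv=(.05,0,.057);kn=(.05+.048*np.cos(a),.048*np.sin(a),.066)
        A=[D(1,1),D(1,-1),D(-1,-1),D(-1,1),rl,rr,pv,kn];B=[D(1,-1),D(-1,-1),D(1,1),rr,rl,pv,kn]
        g=lambda L:np.array(L)@R.T+t
        return g(A),g(B)
    def res(p):
        A,B=pts(p);return np.r_[(w2px("wrist",A,cw)-w).ravel(),.6*(w2px("side",B)-s).ravel()]
    r=least_squares(res,[.57,.03,.05,0,.2,0.01],loss="soft_l1",x_scale=[.01,.01,.01,.1,.1,.01])
    print(r.x.round(4));print(res(r.x).reshape(-1,2).round(1).tolist());np.save("cr.npy",r.x)
    R,t=F(r.x)
    for h in(.011,.015,.02,.026):
        th=np.linspace(0,2*np.pi,60);q=np.c_[.026*np.cos(th),.026*np.sin(th),0*th+h]@R.T+t
        q=(w2px("wrist",q,cw)-(270,48)+.5)*6;print(h,q.min(0).round(),q.max(0).round())
    for n,uv in dict(near=(408,90),right=(532,96),low=(505,157)).items(): print(n,px2w("wrist",uv,.012,cw).round(4))
E
python3 fit.py
```

```text
[ 0.5625  0.0301  0.0324 -0.0096  0.0633  0.0117]
[[-0.4, 0.8], [0.2, 0.9], [0.6, -1.8], [-0.6, -2.1], [-0.1, 0.5], [0.1, 0.3], [-0.0, -0.8], [0.2, 0.0], [-0.8, -0.0], [0.2, -0.4], [0.7, -0.8], [-0.2, 0.5], [0.2, -0.1], [-0.8, 0.3], [0.2, -0.0]]
0.011 [193. 254.] [405. 445.]
0.015 [192. 263.] [406. 454.]
0.02 [191. 273.] [406. 465.]
0.026 [190. 286.] [407. 479.]
near [ 0.5816 -0.1072  0.012 ]
right [ 0.5744 -0.3043  0.012 ]
low [ 0.4776 -0.2802  0.012 ]
```

Call:
drive_tool([
  [0,102,137,219,0],
  [0,102,137,219,0],
  [0,102,137,219,0],
  [0,102,137,219,0],
  [0,102,137,219,0],
  [0,102,137,280,0],
  [0,102,137,310,0],
  [0,102,137,319,0],
  [0,102,137,319,0],
  [1,102,137,319,0],
  [1,102,137,319,0],
  [1,102,137,319,0],
  [1,102,137,319,0],
  [1,102,137,319,0],
], grip_force=25)

```text
t: 3.52
eef_pos: [0.5821, -0.1072, 0.0006]
ee_rot: [[1.0, -0.0, 0.0], [-0.0, -1.0, -0.0], [0.0, 0.0, -1.0]]
contact_force: [-0.6, -0.9, -1.0]
gripper_width: -0.003
grip_force: 0.0
```

Fingers shut with nothing between them. Look.

Call:
drive_tool([
  [1,0,0,-60,0],
  [0,0,0,-150,0],
  [0,0,0,-150,0],
  [0,0,0,-150,0],
  [0,0,0,-150,0],
])

```text
t: 4.15
eef_pos: [0.5812, -0.1069, 0.1493]
ee_rot: [[1.0, -0.0, -0.002], [-0.0, -1.0, 0.001], [-0.002, -0.001, -1.0]]
contact_force: [0.1, 0.0, -1.2]
gripper_width: 0.844
grip_force: 0.0
```

Run:
```python
from h import *
import pickle
c=cams.calibration("wrist");im=cams.grab_frame("wrist")
pickle.dump(c,open("w2.pkl","wb"));cv2.imwrite("pics/w2.png",im[:,:,::-1])
o=get_obs();print(o['t'],o['eef_pos'])
```

```text
4.2 [ 0.5808615  -0.10684109  0.14867877]
```

View pics/w2.png

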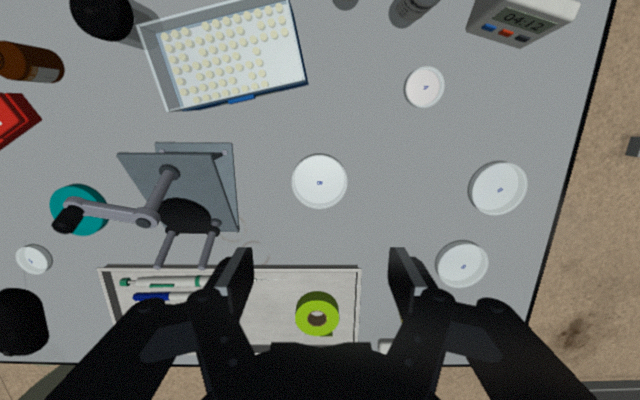

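Run:
```python
from h import *
import pickle
c=pickle.load(open("w2.pkl","rb"))
for n,uv in dict(near=(319.5,182),right=(499,188),low=(462.5,265.5)).items(): print(n,px2w("wrist",uv,.014,c).round(4))
R=cv2.Rodrigues(c['rvec'])[0];print(-R.T@c['tvec'])
print(w2px("wrist",[[.581,-.107,.149],[.581,-.107,0.]],c))
```

```text
near [ 0.5819 -0.1067  0.014 ]
right [ 0.5753 -0.3038  0.014 ]
low [ 0.4781 -0.2787  0.014 ]
[ 0.66255888 -0.10767526  0.31245133]
[[319.29243556 238.97773733]
 [319.78202501 179.4931323 ]]
```

Call:
drive_tool([
  [0,0,0,60,0],
  [0,0,0,120,0],
  [0,0,0,146,0],
  [0,0,0,154,0],
  [0,0,0,154,0],
  [0.4,0,0,154,0],
  [0.4,0,0,154,0],
  [0.4,0,0,154,0],
  [0.4,0,0,154,0],
], grip_force=25)

```text
t: 5.32
eef_pos: [0.5822, -0.1074, -0.003]
ee_rot: [[1.0, -0.0, 0.001], [-0.0, -1.0, -0.0], [0.001, 0.0, -1.0]]
contact_force: [0.4, 0.3, 0.5]
gripper_width: 0.6
grip_force: 0.0
```

Call:
drive_tool([
  [0.5,0,0,0,0],
  [0.5,0,0,0,0],
])

```text
t: 5.58
eef_pos: [0.582, -0.1073, -0.0035]
ee_rot: [[1.0, -0.0, -0.0], [-0.0, -1.0, -0.0], [-0.0, 0.0, -1.0]]
contact_force: [-0.2, 0.7, -0.5]
gripper_width: 0.504
grip_force: 0.0
```

Run:
```python
from h import *
im=cams.grab_frame("wrist")
cv2.imwrite("pics/w3.png",im[:,:,::-1])
```

```text
(no output)
```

View pics/w3.png

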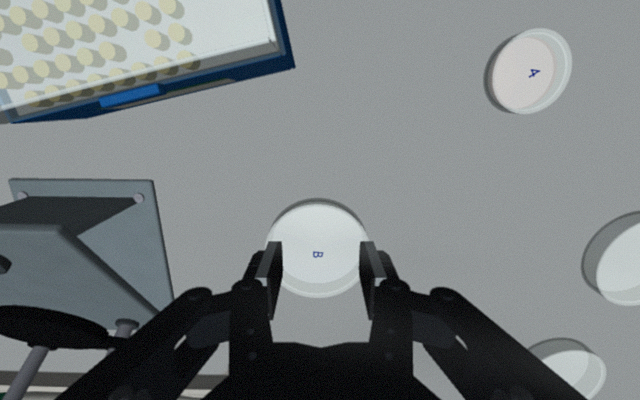

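Run:
```python
from h import *
c=cams.calibration("wrist")
o=get_obs();print(o['eef_pos'],o['gripper_width'],o['grip_force'])
for z in(-.0035,.007,.014,.02,.03):print(z,w2px("wrist",[[.582,-.107+.0215,z],[.582,-.107-.0215,z],[.582,-.107+.03,z],[.612,-.107,z],[.552,-.107,z]],c).round().tolist())
print(px2w("wrist",(317.5,253),.014,c))
im=cv2.imread("pics/w3.png");cv2.imwrite("pics/w3c.png",cv2.resize(im[190:320,240:400],None,fx=5,fy=4.6,interpolation=2)[:598])
```

```text
[ 0.58196656 -0.10723558 -0.00350675] 0.5012213597900098 0.0
-0.0035 [[285.0, 239.0], [353.0, 239.0], [271.0, 239.0], [319.0, 194.0], [319.0, 280.0]]
0.007 [[283.0, 247.0], [355.0, 247.0], [269.0, 247.0], [319.0, 199.0], [319.0, 289.0]]
0.014 [[281.0, 253.0], [356.0, 253.0], [266.0, 253.0], [319.0, 203.0], [319.0, 296.0]]
0.02 [[280.0, 258.0], [357.0, 258.0], [265.0, 258.0], [318.0, 207.0], [319.0, 303.0]]
0.03 [[277.0, 268.0], [360.0, 268.0], [261.0, 268.0], [318.0, 214.0], [319.0, 315.0]]
[ 0.58171585 -0.10634405  0.014     ]
```

View pics/w3c.png

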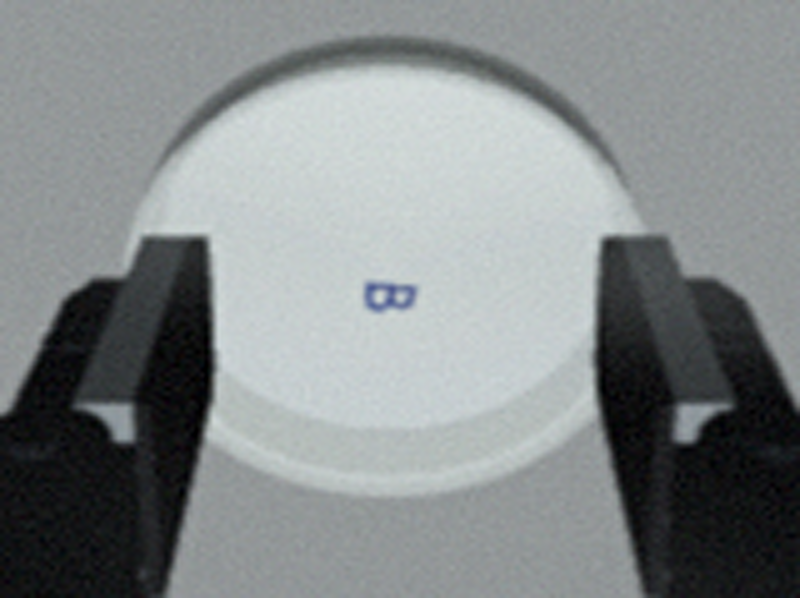

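Pads are seen standing about 20 mm above the table while the reported TCP is at -3.5 mm: the fingertips sit higher than reckoned and passed over the dish. I'll reopen and go lower in guarded steps.

Call:
drive_tool([
  [0,0,0,0,0],
  [0,0,0,0,0],
  [0,0,0,0,0],
  [0,0,0,8,0],
  [0,0,0,12,0],
  [0,0,0,15,0],
  [0.36,0,0,15,0],
  [0.36,0,0,15,0],
  [0.36,0,0,15,0],
])

```text
t: 6.75
eef_pos: [0.5823, -0.1074, -0.0182]
ee_rot: [[1.0, -0.0, 0.001], [-0.0, -1.0, -0.0], [0.001, 0.0, -1.0]]
contact_force: [-0.0, -0.2, 1.3]
gripper_width: 0.687
grip_force: 26.9
```

Run:
```python
from h import *
import pickle
c=pickle.load(open("w2.pkl","rb"));e=np.array([.5809,-.1068,.1487])
for uv in((320,345),(280,343),(232,248),(250,250),(405,250)):
    o,d=ray("wrist",uv,c)
    print(uv,[ (xx,((o+d*((e[0]+xx-o[0])/d[0]))-e).round(4)[1:].tolist()) for xx in(.0,.011,.038,.0425)])
```

```text
(320, 345) [(0.0, [-0.0008, 0.0841]), (0.011, [-0.0008, 0.0948]), (0.038, [-0.0008, 0.1212]), (0.0425, [-0.0008, 0.1256])]
(280, 343) [(0.0, [0.0136, 0.0832]), (0.011, [0.0117, 0.0941]), (0.038, [0.0069, 0.1207]), (0.0425, [0.0061, 0.1251])]
(232, 248) [(0.0, [0.0518, 0.0122]), (0.011, [0.0447, 0.0326]), (0.038, [0.0273, 0.0827]), (0.0425, [0.0244, 0.0911])]
(250, 250) [(0.0, [0.0405, 0.0146]), (0.011, [0.0349, 0.0347]), (0.038, [0.0212, 0.084]), (0.0425, [0.0189, 0.0922])]
(405, 250) [(0.0, [-0.0506, 0.0145]), (0.011, [-0.0439, 0.0346]), (0.038, [-0.0275, 0.084]), (0.0425, [-0.0247, 0.0922])]
```

Call:
drive_tool([
  [0.4,0,0,-50,0],
  [0.4,0,0,-118,0],
  [0.4,0,0,-118,0],
  [0.4,-67,-137,-118,0],
  [0.4,-67,-137,-118,0],
  [0.4,-67,-137,-118,0],
  [0.4,-67,-137,-118,0],
  [0.4,-48,-137,-89,0],
  [0.4,-29,-137,-63,0],
  [0.4,-29,-137,-61,0],
  [0.4,-29,-137,-61,0],
])

```text
t: 8.12
eef_pos: [0.5527, 0.029, 0.0423]
ee_rot: [[1.0, -0.001, -0.001], [-0.001, -1.0, -0.0], [-0.001, 0.0, -1.0]]
contact_force: [-0.2, 0.5, 0.0]
gripper_width: 0.687
grip_force: 27.3
```

Still held. Lower gently with a light grip.

Call:
drive_tool([
  [0.4,0,0,3,0],
  [0.4,-1,0,6,0],
  [0.4,-1,0,9,0],
  [0.4,-1,0,12,0],
  [0.4,-1,0,12,0],
], grip_force=20)

```text
t: 8.75
eef_pos: [0.5523, 0.0298, 0.0306]
ee_rot: [[1.0, -0.0, 0.001], [-0.0, -1.0, 0.0], [0.001, -0.0, -1.0]]
contact_force: [1.7, -0.6, 5.1]
gripper_width: 0.691
grip_force: 29.3
```

Run:
```python
from h import *
import pickle
c=cams.calibration("wrist");im=cams.grab_frame("wrist");s=cams.grab_frame("side")
pickle.dump(c,open("w4.pkl","wb"));cv2.imwrite("pics/w4raw.png",im[:,:,::-1]);cv2.imwrite("pics/s4raw.png",s[:,:,::-1])
a=cv2.resize(im[180:350,220:420,::-1],None,fx=2.2,fy=2.2)
b=cv2.resize(s[160:230,310:390,::-1],(350,306),interpolation=2)
k=np.zeros((max(a.shape[0],306),a.shape[1]+350,3),np.uint8);k[:a.shape[0],:a.shape[1]]=a;k[:306,a.shape[1]:]=b
cv2.imwrite("pics/m4.png",k)
```

```text
(no output)
```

View pics/m4.png

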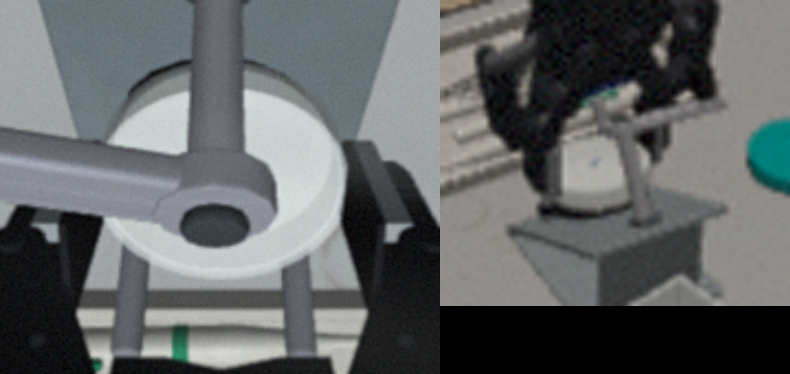

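The side view (dish at (590,165) in the crop) shows the dish still level in the grip, pushing on the tray at 5 N. I'll release so it tips flat, staying between slightly opened fingers.

Call:
drive_tool([
  [0.25,0,0,0,0],
  [0.2,0,0,0,0],
  [0.1,0,0,0,0],
  [0,0,0,0,0],
  [0,-20,0,-35,0],
  [0,-37,0,-90,0],
  [0,-37,0,-130,0],
  [0,-37,0,-130,0],
  [0,-37,0,-130,0],
])

```text
t: 9.98
eef_pos: [0.5145, 0.0298, 0.1599]
ee_rot: [[1.0, -0.0, -0.001], [-0.0, -1.0, 0.0], [-0.001, -0.0, -1.0]]
contact_force: [-0.0, 0.1, -1.1]
gripper_width: 1.001
grip_force: 0.0
```

Run:
```python
from h import *
import pickle
c=cams.calibration("wrist");im=cams.grab_frame("wrist");s=cams.grab_frame("side")
pickle.dump(c,open("w5.pkl","wb"));cv2.imwrite("pics/w5raw.png",im[:,:,::-1]);cv2.imwrite("pics/s5raw.png",s[:,:,::-1])
R=np.load("cr.npy");
from fit import F
A,t=F(R);p=w2px("wrist",t,c)[0].astype(int);print(p,get_obs()['eef_pos'])
u,v=p
x0,y0=max(u-70,0),max(v-75,0)
a=cv2.resize(im[y0:y0+150,x0:x0+140,::-1],None,fx=3.2,fy=3.2,interpolation=2)
b=cv2.resize(s[160:230,310:390,::-1],(350,306),interpolation=2)
k=np.zeros((a.shape[0],a.shape[1]+350,3),np.uint8);k[:,:a.shape[1]]=a;k[:306,a.shape[1]:]=b
print(x0,y0,a.shape);cv2.imwrite("pics/m5.png",k)
```

```text
[319 138] [0.51396805 0.02989528 0.15893456]
249 63 (480, 448, 3)
```

View pics/m5.png

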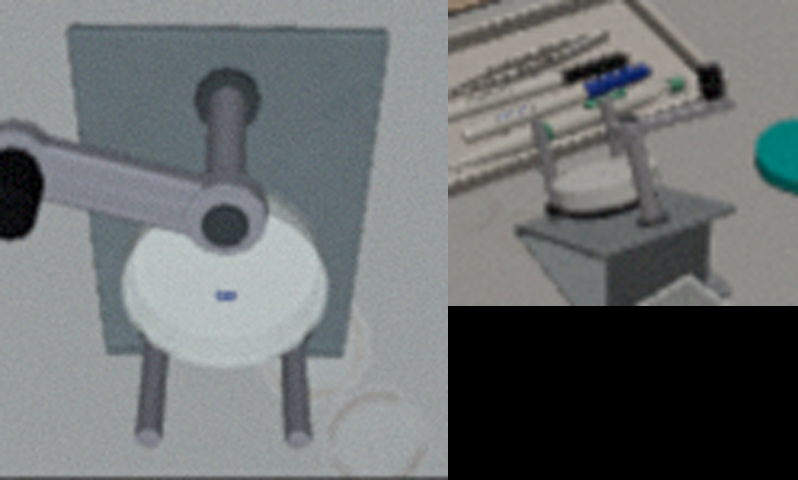

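The dish lies flat on the tray, against both rods (label at (227,295) in the crop). The picture allowance is used up, so from here I'll measure by image code.

Run:
```python
from h import *
import pickle
from fit import F
c=pickle.load(open("w5.pkl","rb"));A,t=F(np.load("cr.npy"))
def px(x,y,k=3.2):return (249+(x+.5)/k-.5,63+(y+.5)/k-.5)
for s in(20,24,28,32,36,40):print(s,w2px("wrist",A@[0,0,s/1000]+t,c))
print(px(227,295),px(148,438),px(298,438),px(226,226))
print(w2px("wrist",np.array([[-.026,.0219,.058],[-.026,-.0219,.058],[.05,0,.057]])@A.T+t,c))
for s in(22,26,30):
  o,d=ray("wrist",px(227,295),c);n=A[:,2];P=o+d*((t+n*s/1000-o)@n)/(d@n);print(s,(A.T@(P-t)*1000).round(1))
print([go((x,y,.10),0) for x,y in((.477,-.279),(.575,-.304))])
```

```text
20 [[319.17178632 151.36055421]]
24 [[319.14073499 154.04366681]]
28 [[319.10906679 156.78062611]]
32 [[319.07676348 159.57303921]]
36 [[319.04380615 162.4225765 ]]
40 [[319.01017513 165.33097484]]
(319.59375, 154.84375) (294.90625, 199.53125) (341.78125, 199.53125) (319.28125, 133.28125)
[[295.34813581 198.80127068]
 [342.06992942 199.23354341]
 [319.1888979  130.10632621]]
22 [-2.6 -0.4 22. ]
26 [ 0.7 -0.4 26. ]
30 [ 4.  -0.4 30. ]
[(array([-36.7, 308.9,  58.9]), np.float64(-0.0)), (array([ 61.3, 333.9,  58.6]), np.float64(-0.0))]
```

Call:
drive_tool([
  [0,-37,309,20,0],
  [0,-37,309,60,0],
  [0,-37,309,100,0],
  [0,-37,309,110,0],
  [0,-37,309,110,0],
  [0,-37,309,110,0],
  [0,-37,309,150,0],
  [0,-37,309,172,0],
  [0,-37,309,177,0],
  [0,-37,309,177,0],
  [0.4,-37,309,177,0],
  [0.4,-37,309,177,0],
  [0.4,-37,309,177,0],
  [0.4,-37,309,177,0],
], grip_force=25)

```text
t: 11.82
eef_pos: [0.4788, -0.2796, -0.0149]
ee_rot: [[1.0, 0.0, 0.002], [0.0, -1.0, -0.001], [0.002, 0.001, -1.0]]
contact_force: [-0.2, 0.9, 5.2]
gripper_width: 0.68
grip_force: 25.6
```

Call:
drive_tool([
  [0.4,0,0,-50,0],
  [0.4,0,0,-120,0],
  [0.4,33,-310,-120,0],
  [0.4,33,-310,-120,0],
  [0.4,33,-310,-120,0],
  [0.4,33,-310,-120,0],
  [0.4,33,-310,-120,0],
  [0.4,33,-310,-120,0],
  [0.4,55,-310,-95,0],
  [0.4,68,-310,-77,0],
  [0.4,68,-310,-77,0],
  [0.4,68,-310,-77,0],
])

```text
t: 13.32
eef_pos: [0.5458, 0.0301, 0.0612]
ee_rot: [[1.0, -0.001, 0.0], [-0.001, -1.0, -0.0], [0.0, 0.0, -1.0]]
contact_force: [0.0, 0.8, -0.4]
gripper_width: 0.679
grip_force: 27.1
```

Run:
```python
from h import *
from fit import F
A,t=F(np.load("cr.npy"));c=cams.calibration("wrist");im=cams.grab_frame("wrist");e=get_obs()['eef_pos'];print(e)
cv2.imwrite("pics/w6.png",im[:,:,::-1])
h=cv2.cvtColor(im,cv2.COLOR_RGB2HSV);b=((h[...,0]>105)&(h[...,0]<135)&(h[...,1]>70)&(h[...,2]>40)).astype(np.uint8)
n,l,s,cc=cv2.connectedComponentsWithStats(b)
for i in range(1,n):
    if s[i,4]>5:print(s[i].tolist(),cc[i].round(1))
for dz in(.022,.025,.029,.032):print(dz,w2px("wrist",e+[0,0,dz],c))
```

```text
[0.54598726 0.03011795 0.0614257 ]
[324, 0, 4, 5, 8] [325.6   2.1]
[324, 4, 8, 12, 28] [327.1   9.2]
[523, 7, 11, 4, 16] [528.4   8.2]
[518, 8, 7, 7, 18] [520.3  11.3]
[473, 11, 32, 18, 125] [489.9  20.2]
[505, 11, 12, 5, 20] [510.6  12.7]
[326, 12, 6, 10, 19] [329.3  17.2]
[503, 15, 14, 6, 25] [508.3  17.6]
[453, 19, 13, 4, 18] [459.   20.8]
[472, 19, 4, 5, 8] [473.2  20.9]
[327, 21, 7, 10, 20] [329.6  24.8]
[446, 22, 6, 4, 13] [448.6  23.7]
[464, 22, 5, 3, 7] [466.  23.]
[440, 24, 5, 2, 7] [442.3  24.6]
[459, 25, 8, 4, 12] [462.3  26.6]
[427, 27, 4, 3, 6] [428.8  27.7]
[432, 26, 8, 2, 8] [435.5  26.8]
[450, 27, 5, 2, 6] [452.   27.5]
[425, 29, 30, 9, 64] [439.3  32.5]
[408, 31, 6, 6, 12] [410.2  33.3]
[414, 30, 7, 7, 19] [416.7  33.1]
[329, 32, 8, 5, 17] [331.5  33.2]
[420, 33, 4, 5, 11] [421.9  35.6]
[393, 34, 14, 7, 33] [399.3  36.7]
[330, 36, 7, 8, 16] [332.9  39.2]
[382, 39, 4, 5, 10] [383.5  41.2]
[387, 38, 5, 4, 11] [388.9  39.5]
[331, 41, 6, 7, 10] [333.1  43.9]
[373, 41, 8, 9, 30] [376.5  44.4]
[360, 43, 16, 12, 48] [368.   49.1]
[332, 45, 31, 15, 137] [346.2  52.3]
[316, 262, 10, 9, 36] [320.9 266.2]
[255, 320, 6, 12, 57] [257.8 324.9]
[299, 328, 6, 1, 6] [301.5 328. ]
0.022 [[318.95414596 256.54285623]]
0.025 [[318.93277831 259.31399959]]
0.029 [[318.90306134 263.16875297]]
0.032 [[318.87979626 266.18724525]]
```

Call:
drive_tool([
  [0.4,1,0,5,0],
  [0.4,1,0,9,0],
  [0.4,1,0,12,0],
  [0.4,1,0,13,0],
  [0.4,1,0,13,0],
])

```text
t: 14.0
eef_pos: [0.5473, 0.0308, 0.0477]
ee_rot: [[1.0, -0.0, 0.001], [-0.0, -1.0, -0.0], [0.001, 0.0, -1.0]]
contact_force: [-0.1, 0.1, 4.0]
gripper_width: 0.68
grip_force: 27.2
```

Contact at 4 N, as expected. Release and back off up the axis.

Call:
drive_tool([
  [0.25,0,0,0,0],
  [0.2,0,0,0,0],
  [0.1,0,0,0,0],
  [0,0,0,0,0],
  [0,-20,0,-35,0],
  [0,-33,0,-80,0],
  [0,-33,0,-112,0],
  [0,-33,0,-112,0],
  [0,-33,0,-112,0],
])

```text
t: 15.12
eef_pos: [0.5135, 0.0308, 0.1589]
ee_rot: [[1.0, -0.0, -0.001], [-0.0, -1.0, 0.0], [-0.001, -0.0, -1.0]]
contact_force: [-0.5, -0.3, -0.1]
gripper_width: 0.999
grip_force: 0.0
```

```bash
cat >> h.py <<'E'
def label(box,n="wrist",save=None):
    "blue mark centroid in box u0,v0,u1,v1"
    c=cams.calibration(n);im=cams.grab_frame(n)
    if save:cv2.imwrite(f"pics/{save}.png",im[:,:,::-1])
    u0,v0,u1,v1=box;r=im[v0:v1,u0:u1].astype(int);w=np.clip(r[...,2]-r[...,0]-18,0,None)
    ys,xs=np.nonzero(w);ww=w[ys,xs];return c,(np.average(xs,weights=ww)+u0,np.average(ys,weights=ww)+v0),len(ww),(np.ptp(xs),np.ptp(ys))
E
cat > chk.py <<'E'
from h import *
from fit import F
import sys
def chk(tops,save):
    A,t=F(np.load("cr.npy"));c=cams.calibration("wrist");p=w2px("wrist",A@[0,0,.035]+t,c)[0].astype(int)
    c,uv,n,sp=label((p[0]-14,p[1]-14,p[0]+14,p[1]+18),save=save);print(p,uv,n,sp)
    for s in tops:
        o,d=ray("wrist",uv,c);nn=A[:,2];P=o+d*((t+nn*s/1000-o)@nn)/(d@nn);print(s,(A.T@(P-t)*1000).round(1))
    e=get_obs();print(e['t'],e['eef_pos'].round(4))
if __name__=="__main__":
    chk([float(x) for x in sys.argv[2:]],sys.argv[1])
    print([go((x,y,-.0175),0) for x,y in((.575,-.304),)])
E
python3 chk.py w7 34 36 38 40
```

```text
[320 160] (np.float64(320.0574712643678), np.float64(161.77394636015325)) 24 (np.int64(6), np.int64(5))
34.0 [-2.   0.1 34. ]
36.0 [-0.2  0.1 36. ]
38.0 [ 1.5  0.1 38. ]
40.0 [ 3.3  0.1 40. ]
15.175 [0.5132 0.0309 0.1583]
[(array([ 62.2, 334.9, 175.6]), np.float64(-0.0))]
```

Call:
drive_tool([
  [0,62,335,30,0],
  [0,62,335,60,0],
  [0,62,335,100,0],
  [0,62,335,110,0],
  [0,62,335,110,0],
  [0,62,335,110,0],
  [0,62,335,110,0],
  [0,62,335,150,0],
  [0,62,335,171,0],
  [0,62,335,175,0],
  [0,62,335,175,0],
  [0.4,62,335,175,0],
  [0.4,62,335,175,0],
  [0.4,62,335,175,0],
  [0.4,62,335,175,0],
], grip_force=25)

```text
t: 17.05
eef_pos: [0.5768, -0.3046, -0.0137]
ee_rot: [[1.0, -0.0, 0.002], [-0.0, -1.0, -0.001], [0.002, 0.001, -1.0]]
contact_force: [-1.0, 0.8, 5.2]
gripper_width: 0.671
grip_force: 25.7
```

Call:
drive_tool([
  [0.4,0,0,-50,0],
  [0.4,0,0,-122,0],
  [0.4,-63,-335,-122,0],
  [0.4,-63,-335,-122,0],
  [0.4,-63,-335,-122,0],
  [0.4,-63,-335,-122,0],
  [0.4,-63,-335,-122,0],
  [0.4,-63,-335,-122,0],
  [0.4,-63,-335,-122,0],
  [0.4,-45,-335,-105,0],
  [0.4,-33,-335,-87,0],
  [0.4,-33,-335,-87,0],
  [0.4,-33,-335,-87,0],
])

```text
t: 18.68
eef_pos: [0.5433, 0.0299, 0.072]
ee_rot: [[1.0, -0.001, 0.001], [-0.001, -1.0, -0.0], [0.001, 0.0, -1.0]]
contact_force: [0.6, 0.5, 0.7]
gripper_width: 0.672
grip_force: 27.9
```

Run:
```python
from h import *
c,uv,n,sp=label((295,235,345,300),save="w8");e=get_obs()['eef_pos'];print(e,uv,n,sp)
for dz in(.025,.029,.032,.035):print(dz,w2px("wrist",e+[0,0,dz],c))
```

```text
[0.54335442 0.03004322 0.07227109] (np.float64(320.14865577227204), np.float64(269.3579335793358)) 62 (np.int64(11), np.int64(9))
0.025 [[318.72888596 259.42826101]]
0.029 [[318.69471112 263.28289925]]
0.032 [[318.66795596 266.30129763]]
0.035 [[318.64017625 269.4358754 ]]
```

Call:
drive_tool([
  [0.4,2,0,6,0],
  [0.4,2,0,10,0],
  [0.4,2,0,13,0],
  [0.4,3,0,16,0],
  [0.4,3,0,16,0],
], grip_force=20)

```text
t: 19.35
eef_pos: [0.5459, 0.0308, 0.0553]
ee_rot: [[1.0, -0.0, -0.001], [-0.0, -1.0, 0.0], [-0.001, -0.0, -1.0]]
contact_force: [-1.2, -0.9, 1.3]
gripper_width: 0.668
grip_force: 23.5
```

Call:
drive_tool([
  [0.4,1,0,2,0],
  [0.4,1,0,4,0],
  [0.4,2,0,6,0],
  [0.4,2,0,6,0],
])

```text
t: 19.85
eef_pos: [0.5482, 0.0308, 0.0494]
ee_rot: [[1.0, -0.0, 0.0], [-0.0, -1.0, 0.0], [0.0, -0.0, -1.0]]
contact_force: [-1.0, -0.6, 3.0]
gripper_width: 0.671
grip_force: 25.6
```

Run:
```python
from h import *
c,uv,n,sp=label((290,225,350,310),save="w9");e=get_obs()['eef_pos'];print(e,uv,n,sp)
for dz in(.025,.029,.032,.035):print(dz,w2px("wrist",e+[0,0,dz],c))
```

```text
[0.5482309  0.03082207 0.04948502] (np.float64(319.83588175331295), np.float64(276.5484199796126)) 49 (np.int64(44), np.int64(83))
0.025 [[319.02922542 259.34845792]]
0.029 [[318.99955112 263.19775111]]
0.032 [[318.97632046 266.21177204]]
0.035 [[318.95220122 269.34162552]]
```

Call:
drive_tool([
  [0.25,0,0,0,0],
  [0.2,0,0,0,0],
  [0.1,0,0,0,0],
  [0,0,0,0,0],
  [0,-20,0,-35,0],
  [0,-35,0,-80,0],
  [0,-35,0,-111,0],
  [0,-35,0,-111,0],
  [0,-35,0,-111,0],
])

```text
t: 21.02
eef_pos: [0.5126, 0.0308, 0.1599]
ee_rot: [[1.0, -0.0, -0.001], [-0.0, -1.0, 0.0], [-0.001, -0.0, -1.0]]
contact_force: [0.2, -0.1, 0.6]
gripper_width: 1.003
grip_force: 0.0
```

```bash
python3 chk.py w10 46 48 50 52
python3 - <<'E'
from h import *
cv2.imwrite("pics/s10.png",cams.grab_frame("side")[:,:,::-1])
# white silhouette of pile in the side view vs prediction
from fit import F
A,t=F(np.load("cr.npy"));im=cv2.imread("pics/s10.png");r0=cv2.imread("pics/side0.png")
d=np.abs(im.astype(int)-r0)[170:225,320:385].sum(2)>60
n,l,s,c=cv2.connectedComponentsWithStats(d.astype(np.uint8));i=1+s[1:,4].argmax();print(s[i]+[320,170,0,0,0])
from math import pi
th=np.linspace(0,2*pi,90)
for b in(6,8,10):
    q=np.concatenate([np.c_[.03*np.cos(th),.03*np.sin(th),0*th+h] for h in(b/1000,b/1000+.042)])@A.T+t
    p=w2px("side",q);print(b,p.min(0),p.max(0)-p.min(0))
for y in range(0,55,2): print(''.join('#' if v else '.' for v in l[y]==i))
E
```

```text
[320 159] (np.float64(320.1224862888483), np.float64(170.59597806215723)) 25 (np.int64(6), np.int64(5))
46.0 [-3.5 -0.1 46. ]
48.0 [-1.6 -0.1 48. ]
50.0 [ 0.2 -0.1 50. ]
52.0 [ 2.1 -0.1 52. ]
21.075 [0.5122 0.0309 0.1594]
[(array([ 63.2, 334.9, 176.6]), np.float64(-0.0))]
[331 186  23  26 319]
6 [331.74285453 186.50198769] [27.97709885 24.25633815]
8 [331.54550476 185.73024433] [27.98753822 24.24543156]
10 [331.34801291 184.95795349] [27.99798494 24.23450225]
.................................................................
.................................................................
.................................................................
.................................................................
.................................................................
.................................................................
.................................................................
.................................................................
...........................##....................................
....................########..............
[... 511 characters left out ...]
#########...............................
............###..################................................
.................##########..#####...............................
..................#############..................................
.................................................................
.................................................................
.................................................................
.................................................................
.................................................................
.................................................................
.................................................................
```

Call:
drive_tool([
  [1,25,1,0,0],
  [1,25,1,0,0],
  [1,25,1,30,0],
  [1,25,1,60,0],
  [1,25,1,80,0],
  [1,25,1,84,0],
  [1,25,1,88,0],
  [1,25,1,92,0],
  [1,25,1,94,0],
], grip_force=25)

```text
t: 22.25
eef_pos: [0.5383, 0.0297, 0.0669]
ee_rot: [[1.0, -0.0, 0.001], [-0.0, -1.0, -0.0], [0.001, 0.0, -1.0]]
contact_force: [-0.4, -0.0, -0.6]
gripper_width: 0.001
grip_force: 0.0
```

Call:
drive_tool([
  [1,0,0,1.5,0],
  [1,0,0,3,0],
  [1,0,0,4,0],
  [1,0,0,5,0],
])

```text
t: 22.75
eef_pos: [0.5381, 0.0297, 0.0615]
ee_rot: [[1.0, -0.0, 0.0], [-0.0, -1.0, -0.0], [0.0, 0.0, -1.0]]
contact_force: [0.9, -0.7, -0.4]
gripper_width: -0.006
grip_force: 0.0
```

Call:
drive_tool([
  [1,0,0,1,0],
  [1,0,0,2,0],
  [1,0,0,3,0],
  [1,0,0,3,0],
])

```text
t: 23.25
eef_pos: [0.5383, 0.0297, 0.0599]
ee_rot: [[1.0, -0.0, 0.001], [-0.0, -1.0, -0.0], [0.001, 0.0, -1.0]]
contact_force: [-3.9, 0.5, 10.3]
gripper_width: 0.003
grip_force: 5.7
```

Call:
drive_tool([
  [1,0,0,1,0],
  [1,0,0,2,0],
  [1,0,0,2,0],
])

```text
t: 23.62
eef_pos: [0.5385, 0.0297, 0.0596]
ee_rot: [[1.0, 0.0, 0.002], [0.0, -1.0, -0.001], [0.002, 0.001, -1.0]]
contact_force: [-7.2, -0.2, 23.3]
gripper_width: 0.001
grip_force: 12.3
```

The pile is bottomed: 23 N and no more travel. Next, plan the keeper sweep.

```bash
cat > kp.py <<'E'
from h import *
from fit import F
A,t=F(np.load("cr.npy"))
def pose(deg,D=.018,zc=.064):
    a=np.radians(deg);T=np.array([-np.sin(a),np.cos(a),0]);K=np.array([.05+.048*np.cos(a),.048*np.sin(a),zc])
    P=A@(K-T*D)+t-[0,0,.0195];b=-(A@T);return P,np.arctan2(b[1],b[0])
E
python3 - <<'E'
from kp import *
o=get_obs();print(o['joint_pos'].round(1),o['eef_pos'].round(4),o['contact_force'].round(1))
P,y=pose(66);print(P,y,go(P,y));print([ (d,*[x for x in pose(d)]) for d in(75,180)])
E
```

```text
[ -8.7  22.2 100.7  -0.   57.   81.3] [0.5385 0.0297 0.0596] [-7.2 -0.2 23.3]
[0.60525733 0.06621033 0.1112761 ] -0.48446832199591167 (array([ 66.9, -36.5, -51.6]), np.float64(0.485))
[(75, array([0.59997498, 0.07143806, 0.1081975 ]), np.float64(-0.3096590207500045)), (180, array([0.5323651 , 0.04838033, 0.06929251]), np.float64(1.56119647061382))]
```

Call:
drive_tool([
  [1,0,0,-50,0],
  [1,0,0,-95,0],
  [1,67,-36,-95,0.18],
  [1,67,-36,-95,0.36],
  [1,67,-36,-95,0.48],
  [1,67,-36,-95,0.48],
  [1,67,-36,-70,0.48],
  [1,67,-36,-52,0.48],
  [1,67,-36,-52,0.48],
])

```text
t: 24.75
eef_pos: [0.6036, 0.0656, 0.107]
ee_rot: [[0.888, -0.46, -0.004], [-0.46, -0.888, 0.0], [-0.003, 0.001, -1.0]]
contact_force: [-0.2, 0.5, -0.1]
gripper_width: -0.0
grip_force: 0.0
```

Run:
```python
from kp import *
o=get_obs();print(o['t'],o['eef_pos'].round(4),o['contact_force'].round(1))
for d in list(range(72,181,6))+[184]:
    P,y=pose(d);s,tt=go(P,y);print(d,s,tt)
```

```text
24.75 [0.6036 0.0656 0.107 ] [-0.2  0.5 -0.1]
72 [-3.5 -2.9 -2.2] -0.11
78 [-8.3 -4.  -0. ] -0.228
84 [-13.1  -4.5   2.3] -0.348
90 [-17.8  -4.5   4.8] -0.469
96 [-22.5  -4.    7.4] -0.59
102 [-27.1  -2.9  10. ] -0.709
108 [-31.4  -1.2  12.7] -0.828
114 [-35.5   0.9  15.4] -0.944
120 [-39.4   3.5  18.1] -1.057
126 [-42.9   6.6  20.7] -1.167
132 [-46.   10.1  23.3] -1.274
138 [-48.8  14.   25.7] -1.377
144 [-51.1  18.2  28. ] -1.478
150 [-53.   22.7  30.2] -1.576
156 [-54.4  27.5  32.2] -1.672
162 [-55.4  32.5  34. ] -1.765
168 [-55.8  37.6  35.6] -1.858
174 [-55.7  42.8  36.9] -1.949
180 [-55.2  48.   38. ] -2.04
184 [-54.5  51.5  38.5] -2.1
```

Call:
drive_tool([
  [1,-3,-3,-3,-0.11],
  [1,-8,-4,-2,-0.23],
  [1,-13,-4,0,-0.35],
  [1,-18,-4,3,-0.47],
  [1,-22,-4,5,-0.59],
  [1,-27,-3,8,-0.71],
  [1,-31,-1,11,-0.83],
  [1,-35,1,13,-0.94],
  [1,-39,3,16,-1.06],
  [1,-43,7,19,-1.17],
  [1,-46,10,21,-1.27],
  [1,-49,14,24,-1.38],
  [1,-51,18,26,-1.48],
  [1,-53,23,28,-1.58],
  [1,-53,23,28,-1.58],
])

```text
t: 26.62
eef_pos: [0.5479, 0.0696, 0.0816]
ee_rot: [[0.454, 0.891, 0.002], [0.891, -0.454, -0.0], [0.001, 0.001, -1.0]]
contact_force: [0.4, -0.1, 0.9]
gripper_width: -0.001
grip_force: 0.0
```

Run:
```python
from kp import *
o=get_obs();print(o['t'],o['eef_pos'].round(4),o['contact_force'].round(1))
im=cams.grab_frame("top");cv2.imwrite("pics/t11.png",im[:,:,::-1]);s=cams.grab_frame("side");cv2.imwrite("pics/s11.png",s[:,:,::-1])
w=cams.grab_frame("wrist");c=cams.calibration("wrist");cv2.imwrite("pics/w11.png",w[:,:,::-1])
# knob darkness score in the three views
for d in range(72,190,6):
    a=np.radians(d);r=[]
    Q=np.array([[.05+.048*np.cos(a),.048*np.sin(a),z] for z in(.062,.067,.072)])@A.T+t
    for n,I,cc in(("side",s,None),("wrist",w,c)):
        p=w2px(n,Q,cc).round().astype(int);r.append([int(I[v,u].mean()) if 0<=v<400 and 0<=u<640 else -1 for u,v in p])
    print(d,r)
for d in(156,162,168,174,180,184,188):
    P,y=pose(d);print(d,*go(P,y))
```

```text
26.625 [0.5479 0.0696 0.0816] [ 0.4 -0.1  0.9]
72 [[99, 119, 115], [119, 119, 136]]
78 [[99, 90, 115], [117, 146, 175]]
84 [[103, 90, 79], [142, 153, 160]]
90 [[119, 69, 82], [151, 156, 158]]
96 [[154, 84, 68], [197, 156, 191]]
102 [[149, 155, 85], [155, 156, 148]]
108 [[149, 152, 110], [148, 121, 70]]
114 [[127, 70, 62], [163, 72, 61]]
120 [[112, 37, 14], [70, 43, 18]]
126 [[121, 36, 20], [39, 31, 64]]
132 [[122, 41, 27], [31, 43, 65]]
138 [[137, 70, 63], [24, 63, 58]]
144 [[55, 12, 16], [39, 62, 108]]
150 [[7, 8, 6], [24, 113, 16]]
156 [[134, 51, 23], [56, 46, 18]]
162 [[144, 93, 53], [34, 10, 20]]
168 [[110, 109, 39], [41, 28, 18]]
174 [[85, 88, 48], [32, 38, 20]]
180 [[141, 97, 56], [21, 30, 33]]
186 [[147, 139, 118], [21, 21, 56]]
156 [-5.6 -3.3  6.1] -0.095
162 [-10.6  -4.2   7.9] -0.188
168 [-15.7  -4.7   9.5] -0.281
174 [-20.9  -4.7  10.8] -0.372
180 [-26.1  -4.1  11.9] -0.463
184 [-29.6  -3.5  12.4] -0.523
188 [-33.   -2.7  12.9] -0.584
```

Call:
drive_tool([
  [1,-6,-3,4,-0.1],
  [1,-11,-4,6,-0.19],
  [1,-16,-5,7.5,-0.28],
  [1,-21,-5,9,-0.37],
  [1,-26,-4,10,-0.46],
  [1,-28,-4,10,-0.5],
  [1,-30,-3.5,10.5,-0.52],
  [1,-30,-3.5,10.5,-0.52],
])

```text
t: 27.78
eef_pos: [0.5314, 0.0474, 0.0706]
ee_rot: [[-0.047, 0.999, 0.002], [0.999, 0.047, 0.004], [0.004, 0.002, -1.0]]
contact_force: [0.9, 10.2, 2.3]
gripper_width: -0.005
grip_force: 5.3
```

Firm stop felt at 10 N. Back off and check.

Call:
drive_tool([
  [1,10,0,0,0],
  [1,30,0,-10,0],
  [1,30,0,-60,0],
  [1,30,30,-120,0.2],
  [1,30,60,-150,0.3],
  [1,30,-60,-150,0.3],
  [1,30,-60,-150,0.3],
  [1,30,-60,-150,0.3],
])

```text
t: 28.78
eef_pos: [0.4647, 0.0722, 0.2193]
ee_rot: [[0.249, 0.969, -0.004], [0.969, -0.249, -0.0], [-0.001, -0.004, -1.0]]
contact_force: [1.3, 0.3, 0.7]
gripper_width: -0.001
grip_force: 0.0
```

Run:
```python
from kp import *
o=get_obs();print(o['t'],o['eef_pos'].round(4),o['contact_force'].round(1))
c=cams.calibration("wrist");w=cams.grab_frame("wrist");s=cams.grab_frame("side");tp=cams.grab_frame("top")
for n,I in(("w12",w),("s12",s),("t12",tp)):cv2.imwrite(f"pics/{n}.png",I[:,:,::-1])
for d in range(168,195,3):
    a=np.radians(d);r=[]
    Q=np.array([[.05+.048*np.cos(a),.048*np.sin(a),z] for z in(.062,.067,.072)])@A.T+t
    for n,I,cc in(("side",s,None),("wrist",w,c),("top",tp,None)):
        p=w2px(n,Q,cc).round().astype(int);r.append([int(I[v,u].mean()) if 0<=v<400 and 0<=u<640 else -1 for u,v in p])
    print(d,r)
# dark knob centroid in the wrist view; prediction
Q=(A@[.002,0,.067]+t);p=w2px("wrist",Q,c)[0];u,v=p.astype(int);m=(w[v-25:v+25,u-25:u+25].mean(2)<45).astype(np.uint8)
n,l,st,cc=cv2.connectedComponentsWithStats(m);print(p,[(st[i].tolist(),(cc[i]+[u-25,v-25]).round(1)) for i in range(1,n) if st[i,4]>10])
for d in(174,180,182,186):
    a=np.radians(d);print(d,w2px("wrist",A@[.05+.048*np.cos(a),.048*np.sin(a),.067]+t,c))
# pile silhouette in side view
r0=cv2.imread("pics/s10.png");print("labels moved?",np.abs(tp[140:260,330:450].astype(int)-cv2.imread("pics/top0.png")[140:260,330:450,::-1]).sum(2)[10:36,42:68].mean())
```

```text
28.775 [0.4647 0.0722 0.2193] [1.3 0.3 0.7]
168 [[106, 105, 41], [133, 135, 142], [166, 160, 171]]
171 [[96, 102, 40], [136, 120, 43], [170, 170, 173]]
174 [[87, 55, 47], [109, 14, 10], [128, 135, 135]]
177 [[78, 17, 18], [8, 4, 13], [37, 39, 39]]
180 [[37, 8, 9], [14, 19, 14], [11, 6, 6]]
183 [[16, 7, 19], [15, 17, 16], [14, 14, 14]]
186 [[4, 17, 9], [24, 20, 20], [11, 17, 17]]
189 [[49, 17, 18], [12, 6, 3], [43, 43, 57]]
192 [[130, 38, 76], [71, 136, 182], [105, 111, 128]]
[388.14570683 204.45604604] [([18, 20, 15, 15, 154], array([388. , 206.2]))]
174 [[387.61063559 200.19582392]]
180 [[388.14570683 204.45604604]]
182 [[388.42708886 205.86564427]]
186 [[389.14140013 208.66154386]]
labels moved? 22.297337278106507
```

Knob at about 182°, on its stop. One last numeric check of the pile rim and the small dishes.

Run:
```python
from kp import *
c=cams.calibration("wrist");w=cams.grab_frame("wrist");g=cv2.GaussianBlur(w.mean(2).astype(np.float32),(0,0),.8)
th=np.radians(np.arange(0,360,30))
print("rim edge radius (steepest fall), top face z=48")
for zc in(.048,):
  out=[]
  for a in th:
    rr=np.arange(.024,.038,.0005);Q=np.c_[rr*np.cos(a),rr*np.sin(a),0*rr+zc]@A.T+t
    p=w2px("wrist",Q,c).astype(np.float32);v=cv2.remap(g,p[:,0],p[:,1],1)[:,0];gr=np.diff(v);i=np.abs(gr).argmax();out.append((int(np.degrees(a)),round(rr[i]*1000,1),int(gr[i])))
  print(out)
t0=cv2.imread("pics/top0.png");t1=cv2.imread("pics/t12.png")
for n,(u,v) in dict(sm1=(385,163),sm2=(216,237),turq=(245,212),d1=(347,198),d2=(420,201),d3=(412,237)).items():
    print(n,np.abs(t0[v-14:v+14,u-14:u+14].astype(int)-t1[v-14:v+14,u-14:u+14]).mean().round(1))
```

```text
rim edge radius (steepest fall), top face z=48
[(0, np.float64(37.0), 0), (29, np.float64(30.5), -6), (59, np.float64(29.5), -8), (90, np.float64(30.0), -10), (119, np.float64(30.0), -15), (150, np.float64(29.5), -7), (180, np.float64(29.5), -3), (210, np.float64(29.0), -5), (239, np.float64(24.0), 22), (270, np.float64(31.0), -4), (300, np.float64(31.0), -5), (330, np.float64(30.5), -15)]
sm1 7.4
sm2 86.7
turq 48.2
d1 26.1
d2 24.4
d3 25.9
```

Run:
```python
from h import *
a=cv2.imread("pics/side0.png").astype(int);b=cv2.imread("pics/s12.png").astype(int);s10=cv2.imread("pics/s10.png").astype(int)
for n,(u,v) in dict(sm2=(401,174),turq=(391,196)).items():
    f=lambda I:I[v-8:v+8,u-10:u+10]
    print(n,np.abs(f(a)-f(b)).mean(),np.abs(f(a)-f(s10)).mean())
c=cams.calibration("wrist");print(w2px("wrist",[[.48,.246,.011],[.547,.169,.014]],c))
print(get_obs()['contact_force'])
```

```text
sm2 1.8135416666666666 3.080208333333333
turq 1.95625 2.390625
[[288.90654836  20.62276389]
 [360.22305456  74.64119383]]
[ 0.62322653 -0.2208739  -1.37744925]
```

Both are unchanged in the side view; the arm was only hiding them in the top view. Hand in.

```bash
python3 -c "
from plant import robot
print(robot.close_job())"
```

```text
the job is handed in; nothing more can be done
None
```

I handed the job in at about 29 s: the three dishes are stacked flat against both rods and pressed to the floor, the keeper is on its stop over the pile, and both small dishes are where they were. My first two tries at the first dish missed because the fingers passed over it. After my 10 pictures I checked only by numbers, and no judging result came back.

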